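Tip the labelled carton into the taped scan outline

ROBOT

A 7-joint arm with a two-finger parallel gripper is mounted at the origin on the work surface. World frame = base frame: x ahead of the robot, y to its left, z up, the work surface at z = 0. Lengths are in m, angles in degrees, forces in N, time in s.
With the tool pointing down it reaches from about 0.425 to 0.875 m from the base axis. Payload 4.7 kg.
Tool frame: the origin (TCP) lies at the centre of the arm's flange, where the gripper is bolted on; the fingertips stand 182 mm ahead of it and the grasp point (between the pads) lies 164 mm ahead of it; z points along the fingers, y is the line along which they close (so a half turn about z gives the same grasp; the last joint's range is limited). The gripper opens to 87 mm and grips with 3 to 60 N. Pads are 19 mm wide; open, the fingers measure 117 mm over their backs; the gripper's body (75 mm by 190 mm) begins 51 mm behind the grasp point.
Start: joints at [77.813, 18.392, -4.016, 83.108, 1.295, 78.541, -3.26], TCP at [0.146, -0.633, 0.405] pointing down, gripper open.
Joint ranges: [-163.93, 163.93], [-17.29, 119.83], [-79.2, 71.16], [3.27, 140.29], [-89.18, 269.18], [5.43, 117.66], [-154.24, 154.24]. Speed limits (degrees/s): [147.25, 147.25, 180, 180, 180, 180, 180].

INTERFACE

Orientations are given as [roll, pitch, yaw] about the fixed x, y, z axes, in that order (R = Rz(yaw) Ry(pitch) Rx(roll)).
In Python, from cell import env gives the robot as it stands. The module is installed in compiled form; this text tells all that it offers.
- The arm moves only by the tool step_arm, never from a script. Its argument "steps" is one flat list of numbers, 5 for each row, row after row: the opening, from 0 (shut) to 1 (fully open), then the shift along the tool's x, y, z in mm, then the turn about the tool's z in degrees. In form: [grip, dx, dy, dz, roll, grip, dx, dy, dz, roll, ...]. A call has 1 to 12 rows; each row shifts and turns the commanded pose from where the row before left it, along the tool's axes as they then stand; what a row does not reach is not made up. A row lasts 1/8 s, in which the tool goes at most 62.5 mm and 10.7 degrees, less where a joint would pass 70% of its speed; a pose out of reach is approached as far as the arm can. A call with a gripper value outside its range is refused whole. The fingers move at their own pace and stop on an object; "grip_force" is the grip in N (left out, the last holds). Time passes only in rows, so rows that do not move let the fingers close. It gives the time, the measured TCP pose, the force, the opening and the grip force at its end, in the units of the state.
- env.get_obs(): the state, without advancing time (a new reading comes with each control period).
- env.read_camera(name): name is "scene" or "top" or "wrist"; returns a dict with "image" (384x512x3 uint8, red, green, blue), "camera_matrix" (3x3 intrinsics, pixels), "R" (3x3) and "t" (3): a world point X has camera coordinates R X + t. Camera axes: x right, y down, z forward; pixel columns grow to the right and rows downward; lengths in m; the calibration is good to about 2 mm. The wrist camera is an equidistant fisheye: a pixel r from the principal point sees the ray r / f radians off the axis. A picture is of the moment at which its call begins. There is no depth.
- env.sign_off(): hands the job in; it is judged then, once.
The state is a dict: "time_s": time; "qpos": joint angles; "joint_velocities": joint speeds; "effort": joint torques, N m; "tool_pos": TCP position; "tool_rot": TCP orientation; "force": force on the tool from outside, world axes, zero at the start; "wrist_torque": the same for the moment, N m; "grip_width": finger opening in m; "grasp_force": force on a finger pad.
Only numpy, scipy, OpenCV 4.12 (cv2) and the standard library are available. Lean on these libraries where they do the work, as an engineer would, in place of code of your own. Each camera call takes 0.05 s, during which the arm holds its last target. There are 200 camera calls.

TASK

The labelled carton standing at the end of the taped outline on the intake bench has to lie flat inside that outline with its label up, ready for scanning. First slide the tin or jar that stands in the outline completely out of it, keeping it upright; then push the carton over from its label side, high up, so that it falls flat inside the tape. Do it all by light pushing - pinch and lift nothing - and do not knock the tin, the jar or the carton against each other or shift the shorter carton that stands beside it.

Things in the scene. Friction and masses are not known exactly. Their poses are not given: they have to be found in the camera images.
- outline: rectangle of cream masking tape stuck flat on the bench, 270 x 210 mm over the outer edges, tape 20 mm wide, no height. Origin at its centre on the bench top, x along the long side, y along the short side. The carton stands across the tape at its -x end, to be tipped towards +x.
- carton: brown cardboard carton, closed, 70 mm thick (its x) x 140 mm wide (y) x 200 mm tall (z), 0.35 to 0.65 kg, standing upright. Origin at the centre of its underside, z up. White label with a bar code on its broad -x face, which faces away from the outline; its broad +x face looks towards the outline and lands on the bench when it is tipped, turning over its lower +x edge with hardly any slip.
- carton_toe (a point): middle of the carton's lower +x edge, on which it turns when tipped (35 mm from its origin along its x)
- carton_corner1 (a point): carton corner: +x face, -y side, bottom
- carton_corner2 (a point): carton corner: +x face, +y side, bottom
- carton_corner3 (a point): carton corner: +x face, -y side, top (200 mm above the bottom)
- carton_corner4 (a point): carton corner: +x face, +y side, top
- tin_center (a point): centre of a squat closed food tin, 66 mm diameter, 58 mm tall, 0.22 kg, standing on the bench (centre 29 mm up), axis z. The tin or the jar stands in the outline, the other one outside it on the outline's +y side, with nothing within 230 mm of the outline's centre on the -y side.
- jar_center (a point): centre of a squat glass jar with a brass lid, 66 mm diameter, 73 mm tall, 0.25 kg, standing on the bench (centre 36.5 mm up), axis z. See the tin.
- short_carton: plain carton without label, 80 x 110 mm, 120 mm tall, standing beside the labelled carton on the +y side; leave it. Origin at the centre of its underside.
There are look-alikes about, which are no part of the job. Several things look just like the part that bears jar_center: the one meant starts farthest from the robot's base.

How it is judged:
By the outcome, as a careful person would: the job done as asked, in the order asked, and still so for the second after the job is handed in, with the robot touching nothing.
It also fails if it takes over 51 s, if anything falls off the work surface, if the arm or the gripper's body presses on something with over 40 N, if the wrist force passes 120 N, or if a joint passes its speed limit or range.

## Working session

There is one attempt and no reset: what is moved stays moved. The work goes in short steps, Python scripts to look and compute and a tool call to move; the robot and the scene stay as the last step left them, time stands still between calls to the robot, and variables do not carry over. Pictures are saved under pics/ and viewed, at most 10 in all, crops included, and the job is handed in when it is done.

Besides the shell and the picture viewer there is one more tool, called after ">>>" by a JSON object that holds its "api" and its "payload", one argument or row to a line. step_arm: Moves the arm, as the interface text tells. Its arguments: {"type":"object","properties":{"steps":{"type":"array","items":{"type":"number"}},"grip_force":{"type":"number"}},"required":["steps"]}

```bash
mkdir -p pics
cat > h.py <<'E'
import numpy as np, cv2, json
from cell import env
def snap(n):
    c=env.read_camera(n); return c['image'],np.array(c['camera_matrix']),np.array(c['R']),np.array(c['t'])
def cast(K,R,t,px,z):
    px=np.atleast_2d(px).astype(float)
    d=(np.linalg.inv(K)@np.c_[px,np.ones(len(px))].T).T@R
    C=-R.T@t
    return C+d*((z-C[2])/d[:,2])[:,None]
def proj(K,R,t,X):
    p=(K@(R@np.atleast_2d(X).T+t[:,None])).T; return p[:,:2]/p[:,2:]
E
python3 - <<'E'
from h import *
for n in('top','scene'):
    I,K,R,t=snap(n); np.savez(n+'0.npz',I=I,K=K,R=R,t=t)
    cv2.imwrite(f'pics/{n}0.png',cv2.resize(I[:,:,::-1],(800,600),interpolation=cv2.INTER_CUBIC)); print(n,-R.T@t,K[0,0],R[2])
print(env.get_obs())
E
```

```text
top [0.48445856 0.08447111 1.01933774] 433.5827821614857 [ 9.91396021e-02 -7.00742154e-04 -9.95073288e-01]
scene [0.78098198 0.52049826 0.86402632] 391.1414335264035 [-0.26445506 -0.50983892 -0.81861334]
{'time_s': 0.1, 'qpos': array([77.81104481, 18.43237592, -4.01495812, 83.16711722,  1.29586078,
       78.54113599, -3.26061576]), 'joint_velocities': array([-0.00440122, -0.11405464,  0.01612596, -0.17199664,  0.079159  ,
        0.02763336,  0.10710292]), 'effort': array([ 4.18562047e-05, -4.92570806e+01, -4.05664556e-01, -3.13398921e+01,
       -6.42509549e-02,  3.94504680e-02,  9.75168678e-05]), 'tool_pos': array([ 0.14610183, -0.63317665,  0.40380514]), 'tool_rot': array([-1.79904647e+02,  6.49446727e-03,  1.29975493e+01]), 'force': array([-0.01745876,  0.11678783, -0.69653904]), 'wrist_torque': array([-0.0384028 , -0.00560869, -0.0243573 ]), 'grasp_force': 0.0, 'grip_width': 0.08718735448455445}
```

View pics/top0.png

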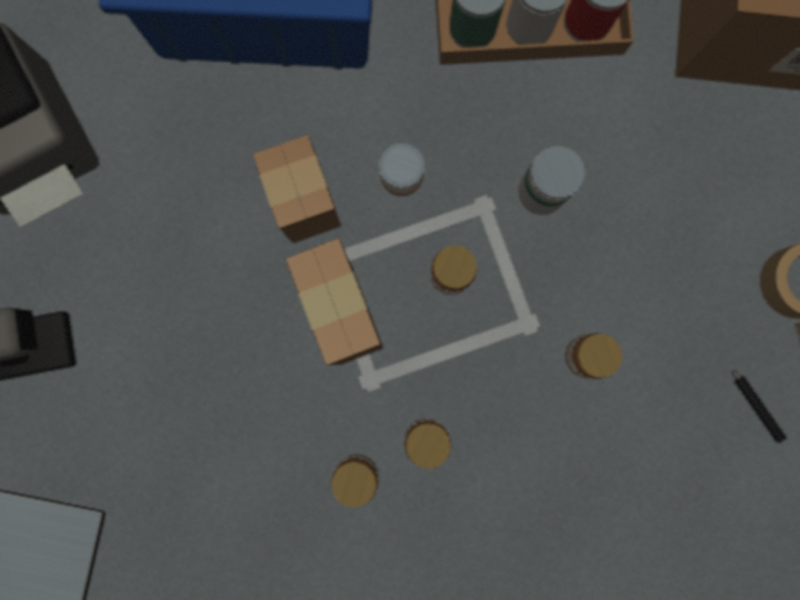

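View pics/scene0.png

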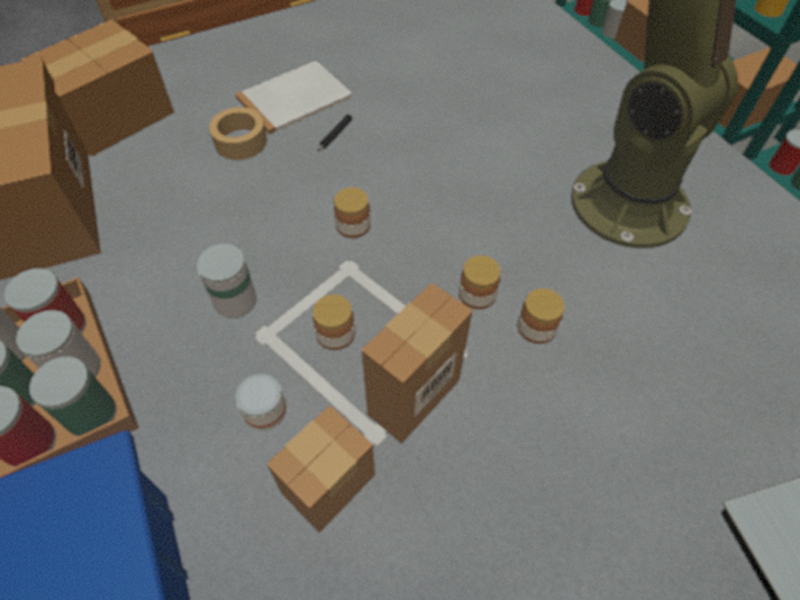

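The top view (800x600) shows the tape outline centred near (440,295), with a brass-lidded jar at (455,268) inside it. Three look-alike jars are at (597,356), (428,445) and (354,484). The tin is at (402,168), with a taller can at (555,175). The carton is at (333,300) and the short carton at (297,187). The scene view agrees, and shows the label on the carton's far side. Next I measure.

Run:
```python
from h import *
d=np.load('top0.npz');I,K,R,t=[d[k] for k in 'IKRt']
hsv=cv2.cvtColor(I,cv2.COLOR_RGB2HSV)
s=512/800
def blob(m,z,lab,amin=150):
    n,L,st,c=cv2.connectedComponentsWithStats(m.astype(np.uint8))
    for i in range(1,n):
        if st[i,4]>amin: print(lab,c[i].round(1),(c[i]/s).round(),st[i,4],cast(K,R,t,c[i],z)[0].round(4), 'base',np.linalg.norm(cast(K,R,t,c[i],z)[0][:2]).round(3))
for p in [(455,268),(402,160),(490,265+0),(430,345),(330,300),(310,270),(290,185),(430,400)]:
    q=(int(p[0]*s),int(p[1]*s));print(p,I[q[1],q[0]],hsv[q[1],q[0]])
H,S,V=[hsv[...,i].astype(int) for i in range(3)]
blob((S>120)&(H>10)&(H<26)&(V<190),0.073,'brass')
# tape
tape=((S<60)&(V>125)).astype(np.uint8)
blob(tape,0,'tape/white')
cart=((S>60)&(H<26)&(V>130)).astype(np.uint8)
n,L,st,c=cv2.connectedComponentsWithStats(cart)
for i in range(1,n):
    if st[i,4]>800 and 150<c[i][0]<260:
        cn=cv2.findContours((L==i).astype(np.uint8),0,2)[0][0];b=cv2.minAreaRect(cn);bp=cv2.boxPoints(b)
        for z in(.2,.12):
            P=cast(K,R,t,bp,z);print('cart',c[i],z,P.round(4).tolist(),np.linalg.norm(P-np.roll(P,1,0),axis=1).round(4),P.mean(0).round(4))
m=np.zeros_like(tape);
cv2.imwrite('pics/zoom1.png',cv2.resize(I[90:330,160:420,::-1],(650,600),interpolation=cv2.INTER_CUBIC))
```

```text
(455, 268) [107  90  54] [ 20 126 107]
(402, 160) [113 121 124] [ 98  23 124]
(490, 265) [82 86 86] [90 12 86]
(430, 345) [83 87 86] [83 12 87]
(330, 300) [141 130  98] [ 22  78 141]
(310, 270) [139 112  84] [ 15 101 139]
(290, 185) [142 123  91] [ 19  92 142]
(430, 400) [84 87 87] [90  9 87]
brass [290.  171.7] [453. 268.] 550 [0.6216 0.0064 0.073 ] base 0.622
brass [381.2 227.4] [596. 355.] 615 [ 0.4978 -0.1901  0.073 ] base 0.533
brass [273.2 283.8] [427. 443.] 589 [0.379  0.0463 0.073 ] base 0.382
brass [226.7 308.1] [354. 481.] 611 [0.3287 0.1463 0.073 ] base 0.36
tape/white [ 26.5 124.8] [ 41. 195.] 866 [0.7509 0.6308 0.    ] base 0.981
tape/white [288.2 186.8] [450. 292.] 2039 [0.5963 0.0051 0.    ] base 0.596
cart [188.77821012 120.60311284] 0.2 [[0.729, 0.2563, 0.2], [0.7529, 0.1898, 0.2], [0.6819, 0.1649, 0.2], [0.6584, 0.2309, 0.2]] [0.075  0.0706 0.0753 0.0701] [0.7056 0.2105 0.2   ]
cart [188.77821012 120.60311284] 0.12 [[0.7529, 0.2731, 0.12], [0.7792, 0.2001, 0.12], [0.7012, 0.1727, 0.12], [0.6754, 0.2452, 0.12]] [0.0824 0.0775 0.0826 0.0769] [0.7272 0.2228 0.12  ]
cart [212.38873125 192.58613701] 0.2 [[0.6155, 0.222, 0.2], [0.6408, 0.1585, 0.2], [0.5147, 0.1087, 0.2], [0.4902, 0.1715, 0.2]] [0.1351 0.0684 0.1355 0.0674] [0.5653 0.1652 0.2   ]
cart [212.38873125 192.58613701] 0.12 [[0.6283, 0.2354, 0.12], [0.656, 0.1657, 0.12], [0.5176, 0.1111, 0.12], [0.4907, 0.18, 0.12]] [0.1483 0.0751 0.1488 0.0739] [0.5732 0.173  0.12  ]
```

View pics/zoom1.png

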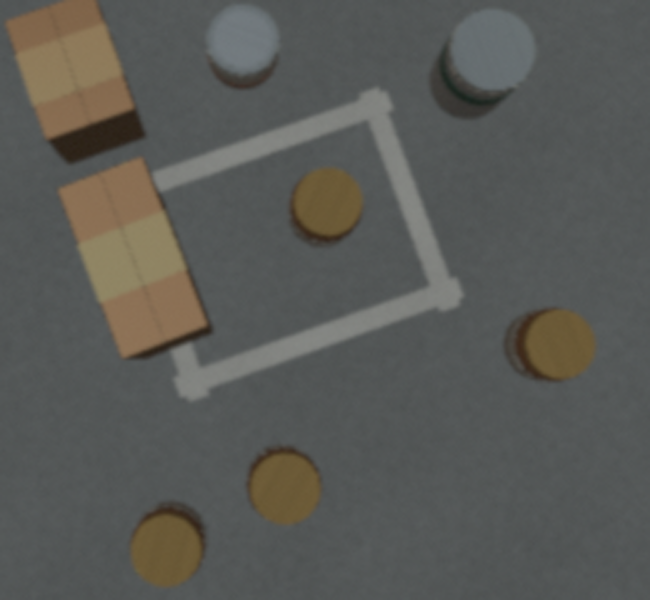

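The meant jar is at (455,268): 0.622 m from the base, against 0.533, 0.382 and 0.360 m for the other three. The crop confirms it is the one standing inside the tape. Next I fit the outline and work out the geometry in its frame.

```bash
cat > geo.py <<'E'
from h import *
d=np.load('top0.npz');I,K,R,t=[d[k] for k in 'IKRt']
hsv=cv2.cvtColor(I,cv2.COLOR_RGB2HSV);H,S,V=[hsv[...,i].astype(int) for i in range(3)]
n,L,st,c=cv2.connectedComponentsWithStats(((S<60)&(V>115)).astype(np.uint8))
i=L[int(268*.64):int(340*.64),int(480*.64):int(545*.64)];i=np.bincount(i[i>0]).argmax()
ys,xs=np.where(L==i);P=cast(K,R,t,np.c_[xs,ys],0)[:,:2]
z=lambda u,v:cast(K,R,t,[160+u/2.5,90+v/2.5],0)[0,:2]
A,B,C=z(375,102),z(447,292),z(192,383); D=z(157,182)
def fit(a,b):
    u=(b-a)/np.linalg.norm(b-a);nn=np.array([-u[1],u[0]]);q=P-a
    l=np.linalg.norm(b-a);m=(abs(q@nn)<.016)&(q@u>.025)&(q@u<l-.025)
    vx,vy,x0,y0=cv2.fitLine(P[m].astype(np.float32),cv2.DIST_HUBER,0,.001,.001).ravel()
    v=np.array([vx,vy]);return (v*np.sign(v@u)),np.array([x0,y0])
top=fit(D,A);right=fit(B,A);bot=fit(C,B)
def X(p,q): s=np.linalg.solve(np.c_[p[0],-q[0]],q[1]-p[1]);return p[1]+s[0]*p[0]
A,B=X(top,right),X(bot,right)
ux=top[0]+bot[0];a=np.arctan2(ux[1],ux[0]);b=np.arctan2(right[0][1],right[0][0])-np.pi/2
th=(a+b)/2;ex=np.array([np.cos(th),np.sin(th)]);ey=np.array([-ex[1],ex[0]])
O=(A+B)/2-ex*.125
def loc(p): q=np.asarray(p)[...,:2]-O;return np.stack([q@ex,q@ey],-1)
def wor(x,y): return O+ex*x+ey*y
E
python3 - <<'E'
from geo import *
print('angles',np.degrees([a,b,th]),'AB',np.linalg.norm(A-B),'O',O,'A',A,'B',B,'C exp',wor(-.125,-.095),C)
jar=[.6216,.0064]
print('jar loc',loc(jar))
for n,p in dict(car=[.5653,.1652],lk1=[.4978,-.1901],lk2=[.379,.0463],lk3=[.3287,.1463]).items(): print(n,loc(p))
print('car corners',loc([[0.6155,0.222],[0.6408,.1585],[.5147,.1087],[.4902,.1715]]))
print('tin',loc(cast(K,R,t,[402*.64,162*.64],.058)[0]))
# scene cross-check of carton & jar
d=np.load('scene0.npz');I2,K2,R2,t2=[d[k] for k in 'IKRt']
cc=wor(*loc([.5653,.1652]));f=800/512
for s1 in(-1,1):
  for s2 in(-1,1):
    w=cc+ex*s1*.035+ey*s2*.07
    print(s1,s2,(proj(K2,R2,t2,[*w,.2])*f).round(),(proj(K2,R2,t2,[*w,0])*f).round())
print('jar lid',proj(K2,R2,t2,[*jar,.073])*f)
E
```

```text
angles [-70.90190958 -70.92297587 -70.91244272] AB 0.1904444970160301 O [0.59739668 0.03985183] A [ 0.72826592 -0.04715332] B [ 0.54828062 -0.10939801] C exp [0.4667432  0.12691312] [0.46476724 0.12716734]
jar loc [0.03952744 0.01193344]
car [-0.12895255  0.01065844]
lk1 [ 0.18473969 -0.16931802]
lk2 [-0.07751214 -0.20428059]
lk3 [-0.18846287 -0.21911382]
car corners [[-0.16621364  0.07667276]
 [-0.09793145  0.07981646]
 [-0.09210576 -0.05563579]
 [-0.15946482 -0.05825238]]
tin [0.02482776 0.18527658]
-1 -1 [[471. 310.]] [[458. 381.]]
-1 1 [[398. 380.]] [[397. 443.]]
1 -1 [[431. 280.]] [[425. 354.]]
1 1 [[357. 346.]] [[364. 412.]]
jar lid [[332.3909934  308.37531987]]
```

```bash
cat > go.py <<'E'
from geo import *
import sys
# args: local x mm, y mm, tip z mm, yaw  -> required roll, and dx dy dz in tool axes at that yaw (tool assumed vertical)
x,y,tz,yaw=map(float,sys.argv[1:5]);o=env.get_obs();p=np.array(o['tool_pos'])
w=wor(x/1e3,y/1e3);d=w-p[:2];c,s=np.cos(np.radians(yaw)),np.sin(np.radians(yaw))
print('t',o['time_s'],'rot',o['tool_rot'].round(2),'loc now',(loc(p)*1e3).round(1),'tip',((p[2]-.182)*1e3).round(1),'q',o['qpos'].round(0))
print('goal world',w.round(3),'r',np.linalg.norm(w).round(3),'roll',round(o['tool_rot'][2]-yaw,2),'dxyz',np.round([1e3*(d@[c,s]),1e3*(d@[s,-c]),1e3*(p[2]-.182)-tz],1))
E
python3 go.py 40 80 150 19.1
```

```text
t 0.1 rot [-1.799e+02  1.000e-02  1.300e+01] loc now [ 488.4 -646.6] tip 221.8 q [78. 18. -4. 83.  1. 79. -3.]
goal world [0.686 0.028] r 0.687 roll -6.1 dxyz [ 726.7 -448.3   71.8]
```

>>> {"api": "step_arm", "payload": {
  "steps": [0.46, 20, -12, 0, -6.1, 0.46, 45, -28, 0, 0, 0.46, 45, -28, 0, 0, 0.46, 45, -28, 0, 0, 0.46, 45, -28, 0, 0, 0.46, 45, -28, 0, 0, 0.46, 45, -28, 0, 0, 0.46, 45, -28, 0, 0, 0.46, 45, -28, 0, 0, 0.46, 45, -28, 0, 0, 0.46, 45, -28, 0, 0]
}}

```text
time_s: 1.48
tool_pos: [0.4972, -0.2039, 0.4045]
tool_rot: [180.0, 0.0, 19.1]
force: [1.0, -0.1, -0.3]
grip_width: 0.0401
grasp_force: 0.0
```

```bash
python3 go.py 40 80 150 19.1
```

```text
t 1.475 rot [1.7999e+02 3.0000e-02 1.9080e+01] loc now [ 197.6 -174.4] tip 222.5 q [ 47.   6. -29.  98.   3.  76. -54.]
goal world [0.686 0.028] r 0.687 roll -0.02 dxyz [ 254.4 -157.6   72.5]
```

>>> {"api": "step_arm", "payload": {
  "steps": [0.46, 42, -26, 0, 0, 0.46, 42, -26, 0, 0, 0.46, 42, -26, 0, 0, 0.46, 42, -26, 0, 0, 0.46, 42, -26, 0, 0, 0.46, 42, -26, 20, 0, 0.46, 0, 0, 50, 0, 0.46, 0, 0, 0, 0]
}}

```text
time_s: 2.48
tool_pos: [0.6822, 0.0243, 0.3295]
tool_rot: [-179.8, 0.6, 19.2]
force: [0.3, -0.7, -0.1]
grip_width: 0.0402
grasp_force: 0.0
```

```bash
python3 go.py 40 80 25 19.1
python3 - <<'E'
from h import *
I,K,R,t=snap('wrist');cv2.imwrite('pics/w1.png',I[:,:,::-1])
E
```

```text
t 2.475 rot [-179.85    0.56   19.16] loc now [42.4 75. ] tip 147.5 q [ 21.  29. -35.  82.  17.  75. -86.]
goal world [0.686 0.028] r 0.687 roll 0.06 dxyz [  5.   -2.4 122.5]
```

View pics/w1.png

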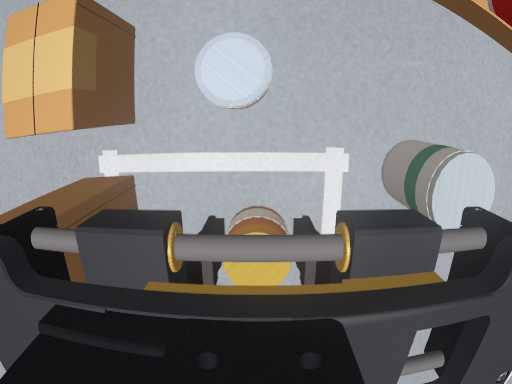

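Wrist view: the jar at (258,245) is centred between the finger tips at (213,240) and (305,240). The tin is at (233,70), and the carton at the left edge is clear. I descend behind the jar.

>>> {"api": "step_arm", "payload": {
  "steps": [0.46, 9, -2, 20, 0, 0.46, 0, 0, 35, 0, 0.46, 0, 0, 35, 0, 0.46, 0, 0, 30, 0, 0.46, 0, 0, 0, 0]
}}

```text
time_s: 3.15
tool_pos: [0.691, 0.0286, 0.2128]
tool_rot: [-180.0, 0.2, 19.0]
force: [0.1, 0.4, 0.9]
grip_width: 0.0399
grasp_force: 0.0
```

```bash
python3 go.py 40 -134 25 19.1
```

```text
t 3.15 rot [-179.96    0.2    19.04] loc now [41.3 84.7] tip 30.8 q [ 19.  36. -33.  87.  21.  64. -89.]
goal world [ 0.484 -0.042] r 0.486 roll -0.06 dxyz [-218.7   -1.3    5.8]
```

>>> {"api": "step_arm", "payload": {
  "steps": [0.46, -10, 0, 4, 0, 0.46, -7, 0, 0, 0, 0.46, -5, 0, 0, 0, 0.46, -5, 0, 0, 0, 0.46, -5, 0, 0, 0, 0.46, -5, 0, 0, 0, 0.46, -8, 0, 0, 0, 0.46, -8, 0, 0, 0, 0.46, -8, 0, 0, 0, 0.46, -8, 0, 0, 0, 0.46, -8, 0, 0, 0, 0.46, -8, 0, 0, 0]
}}

```text
time_s: 4.65
tool_pos: [0.6107, 0.0013, 0.2108]
tool_rot: [180.0, -0.0, 19.1]
force: [0.7, 0.8, 0.6]
grip_width: 0.0402
grasp_force: 0.8
```

```bash
python3 go.py 40 -127 25 19.1
python3 - <<'E'
from h import *
I,K,R,t=snap('scene');cv2.imwrite('pics/s1.png',cv2.resize(I[60:340,100:400,::-1],(640,597)))
E
```

```text
t 4.65 rot [ 1.7999e+02 -1.0000e-02  1.9090e+01] loc now [40.8 -0. ] tip 28.8 q [ 25.  27. -35.  99.  18.  59. -87.]
goal world [ 0.49  -0.039] r 0.492 roll -0.01 dxyz [-127.    -0.8    3.8]
```

View pics/s1.png

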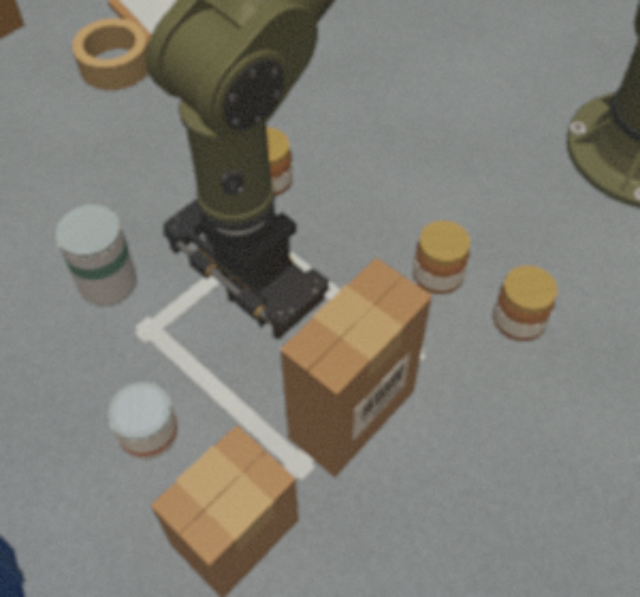

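The jar is being pushed and nothing else has moved; the carton at (355,360) and lookalike at (440,255) are undisturbed. I continue.

>>> {"api": "step_arm", "payload": {
  "steps": [0.46, -8, 0.5, 0, 0, 0.46, -9, 0.5, 0, 0, 0.46, -9, 0.5, 0, 0, 0.46, -9, 0.5, 0, 0, 0.46, -9, 0.5, 0, 0, 0.46, -9, 0.5, 0, 0, 0.46, -9, 0.5, 0, 0, 0.46, -9, 0.5, 0, 0, 0.46, -9, 0.5, 0, 0, 0.46, -9, 0.5, 0, 0, 0.46, -9, 0.5, 0, 0, 0.46, -9, 0.5, 0, 0]
}}

```text
time_s: 6.2
tool_pos: [0.5115, -0.0394, 0.2107]
tool_rot: [180.0, 0.0, 19.1]
force: [0.9, 0.6, -0.1]
grip_width: 0.0399
grasp_force: 0.6
```

>>> {"api": "step_arm", "payload": {
  "steps": [0.46, -7, 0, 0, 0, 0.46, -5, 0, 0, 0, 0.46, -4, 0, 0, 0, 0.46, -2, 0, 0, 0, 0.46, 0, 0, 0, 0]
}}

```text
time_s: 6.82
tool_pos: [0.4949, -0.0451, 0.2107]
tool_rot: [180.0, 0.0, 19.1]
force: [0.3, -0.4, -0.3]
grip_width: 0.0399
grasp_force: 0.3
```

```bash
python3 go.py 40 -100 150 19.1
python3 - <<'E'
from geo import *
I,K,R,t=snap('scene');hsv=cv2.cvtColor(I,cv2.COLOR_RGB2HSV);H,S,V=[hsv[...,i].astype(int) for i in range(3)]
n,L,st,c=cv2.connectedComponentsWithStats(((S>140)&(H>13)&(H<28)&(V>110)).astype(np.uint8))
for i in range(1,n):
    if 80<st[i,4]<900: print(c[i].round(),st[i],(loc(cast(K,R,t,c[i],.07)[0])*1e3).round())
E
```

```text
t 6.825 rot [1.80e+02 2.00e-02 1.91e+01] loc now [  46.8 -124.6] tip 28.7 q [ 36.  14. -37. 115.  11.  54. -77.]
goal world [ 0.516 -0.031] r 0.517 roll -0.0 dxyz [  24.6   -6.8 -121.3]
[494.   4.] [485   0  19  10 143] [  -90. -1295.]
```

>>> {"api": "step_arm", "payload": {
  "steps": [0.46, 6, 0, 0, 0, 0.46, 8, 0, 0, 0, 0.46, 8, 0, -20, 0, 0.46, 0, 0, -45, 0, 0.46, 0, 0, -45, 0, 0.46, 0, 0, -45, 0, 0.46, 0, 0, -45, 0, 0.6, 0, 0, -40, -8, 0.6, 0, 0, 0, -10, 0.6, 0, 0, 0, -10, 0.6, 0, 0, 0, -10, 0.6, 0, 0, 0, -10]
}}

```text
time_s: 8.38
tool_pos: [0.5162, -0.0376, 0.4508]
tool_rot: [-180.0, -0.0, 67.5]
force: [0.4, -1.0, 0.1]
grip_width: 0.0522
grasp_force: 0.0
```

>>> {"api": "step_arm", "payload": {
  "steps": [0.6, 0, 0, 0, -10, 0.6, 0, 0, 0, -10, 0.6, 0, 0, 0, -10, 0.6, 0, 0, 0, -10, 0.6, 0, 0, 0, -4.4, 0.6, 0, 0, 0, 0]
}}

```text
time_s: 9.12
tool_pos: [0.5161, -0.0377, 0.4507]
tool_rot: [-180.0, -0.0, 111.5]
force: [-0.4, -0.9, 1.3]
grip_width: 0.0523
grasp_force: 0.0
```

```bash
python3 go.py -205 8 260 111.5
python3 - <<'E'
from geo import *
I,K,R,t=snap('top');cv2.imwrite('pics/t2.png',cv2.resize(I[90:330,160:420,::-1],(650,600)))
hsv=cv2.cvtColor(I,cv2.COLOR_RGB2HSV);H,S,V=[hsv[...,i].astype(int) for i in range(3)]
n,L,st,c=cv2.connectedComponentsWithStats(((S>120)&(H>10)&(H<26)&(V<190)).astype(np.uint8))
for i in range(1,n):
    if st[i,4]>150: print(c[i].round(),st[i,4],(loc(cast(K,R,t,c[i],.073)[0])*1e3).round())
E
```

```text
t 9.125 rot [-1.8000e+02 -1.0000e-02  1.1147e+02] loc now [  46.7 -102.1] tip 268.7 q [ 41.   3. -41.  96.   2.  81.  21.]
goal world [0.538 0.236] r 0.587 roll -0.03 dxyz [246.8 120.6   8.7]
[315. 245.] 352 [  36. -156.]
[273. 284.] 585 [ -78. -204.]
[227. 308.] 615 [-189. -219.]
```

View pics/t2.png

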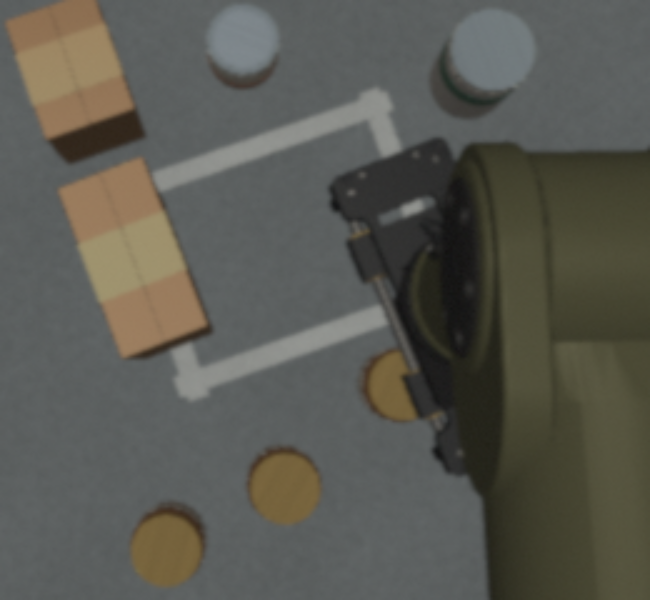

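The jar at (397,385) now stands below the tape's lower edge with a gap. The carton, tin and look-alikes have not moved. I go over to the label side.

>>> {"api": "step_arm", "payload": {
  "steps": [0.6, 20, 10, 0, 0, 0.6, 30, 15, 0, 0, 0.6, 30, 15, 0, 0, 0.6, 30, 15, 0, 0, 0.6, 30, 15, 0, 0, 0.6, 30, 15, 0, 0, 0.6, 30, 15, 0, 0, 0.6, 30, 14, 0, 0, 0.6, 17, 7, 0, 0, 0.6, 0, 0, 0, 0]
}}

```text
time_s: 10.42
tool_pos: [0.5374, 0.238, 0.4506]
tool_rot: [-180.0, -0.1, 111.6]
force: [0.0, -0.8, 0.3]
grip_width: 0.0521
grasp_force: 0.0
```

```bash
python3 go.py -205 8 168 111.5
```

```text
t 10.425 rot [-1.7998e+02 -7.0000e-02  1.1163e+02] loc now [-206.9    8.1] tip 268.6 q [ 17.  16. -52.  87.  13.  83. -14.]
goal world [0.538 0.236] r 0.587 roll 0.13 dxyz [ -1.9  -0.2 100.6]
```

>>> {"api": "step_arm", "payload": {
  "steps": [0.6, 0, 0, 30, 0, 0.6, 0, 0, 40, 0, 0.6, 0, 0, 30, 0, 0.6, 0, 0, 0, 0]
}}

```text
time_s: 10.92
tool_pos: [0.5377, 0.2343, 0.3485]
tool_rot: [-179.7, 0.0, 111.4]
force: [0.4, -0.2, 1.1]
grip_width: 0.0521
grasp_force: 0.0
```

```bash
python3 go.py -205 8 168 111.5
python3 - <<'E'
from h import *
I,K,R,t=snap('scene');cv2.imwrite('pics/s2.png',cv2.resize(I[60:340,100:400,::-1],(640,597)))
E
```

```text
t 10.925 rot [-1.7971e+02  4.0000e-02  1.1136e+02] loc now [-203.3    7.1] tip 166.5 q [ 16.  20. -51.  95.  16.  73. -17.]
goal world [0.538 0.236] r 0.587 roll -0.14 dxyz [ 1.7  0.9 -1.5]
```

View pics/s2.png

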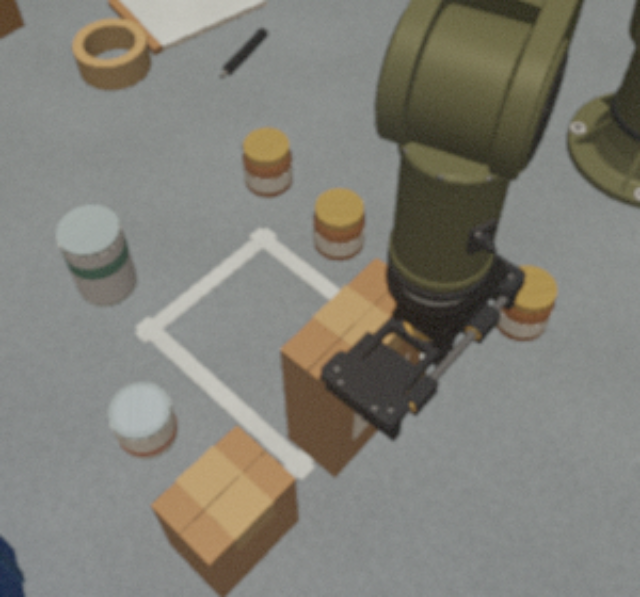

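The jar at (340,220) stands upright and clear of the tape, and the gripper is behind the carton's label face. I push slowly now.

>>> {"api": "step_arm", "payload": {
  "steps": [0.6, -8, 0, 0, 0, 0.6, -8, 0, 0, 0, 0.6, -5, 0, 0, 0, 0.6, -4, 0, 0, 0, 0.6, -4, 0, 0, 0, 0.6, -4, 0, 0, 0, 0.6, -4, 0, 0, 0, 0.6, -4, 0, 0, 0, 0.6, -4, 0, 0, 0, 0.6, -5, 0, 0, 0, 0.6, -5, 0, 0, 0, 0.6, -5, 0, 0, 0]
}}

```text
time_s: 12.48
tool_pos: [0.5601, 0.18, 0.3506]
tool_rot: [-180.0, 0.0, 111.5]
force: [-0.5, 0.1, 0.4]
grip_width: 0.0523
grasp_force: 0.2
```

>>> {"api": "step_arm", "payload": {
  "steps": [0.6, -5, 0, 0, 0, 0.6, -5, 0, 0, 0, 0.6, -5, 0, 0, 0, 0.6, -5, 0, 0, 0]
}}

```text
time_s: 12.98
tool_pos: [0.5673, 0.1615, 0.3506]
tool_rot: [-180.0, 0.0, 111.5]
force: [-0.6, 0.4, 0.4]
grip_width: 0.0521
grasp_force: 0.0
```

```bash
python3 go.py -105 12 168 111.5
python3 - <<'E'
from h import *
I,K,R,t=snap('scene');cv2.imwrite('pics/s3.png',cv2.resize(I[60:340,100:400,::-1],(640,597)))
E
```

```text
t 12.975 rot [-1.7999e+02  1.0000e-02  1.1149e+02] loc now [-124.7   11.4] tip 168.6 q [ 22.  19. -49.  95.  15.  73.  -8.]
goal world [0.574 0.143] r 0.592 roll -0.01 dxyz [-19.8  -0.2   0.6]
```

View pics/s3.png

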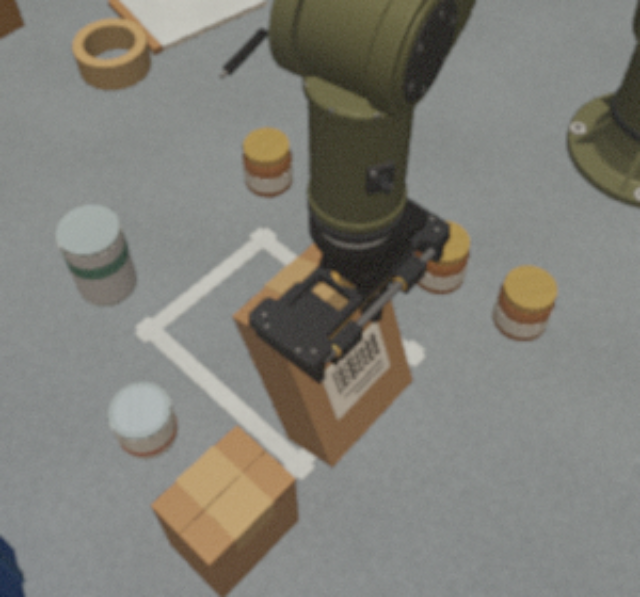

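The carton tilts about its toe towards the outline, label facing up and away. I keep pushing past the balance point, then back off.

>>> {"api": "step_arm", "payload": {
  "steps": [0.6, -5, 0, 0, 0, 0.6, -5, 0, 0, 0, 0.6, -5, 0, 0, 0, 0.6, -5, 0, 0, 0, 0.6, -4, 0, 0, 0, 0.6, -4, 0, 0, 0, 0.6, 0, 0, 0, 0, 0.6, 0, 0, 0, 0, 0.6, 0, 0, 0, 0, 0.6, 0, 0, 0, 0]
}}

```text
time_s: 14.28
tool_pos: [0.5774, 0.136, 0.3507]
tool_rot: [-180.0, 0.0, 111.5]
force: [-0.2, -1.3, -0.1]
grip_width: 0.052
grasp_force: 0.0
```

>>> {"api": "step_arm", "payload": {
  "steps": [0.6, 20, 0, 0, 0, 0.6, 35, 0, -20, 0, 0.6, 35, 0, -40, 0, 0.6, 35, 0, -30, 0, 0.6, 35, 0, 0, 0, 0.6, 35, 0, 0, 0, 0.6, 0, 0, 0, 0, 0.6, 0, 0, 0, 0]
}}

```text
time_s: 15.28
tool_pos: [0.5056, 0.3176, 0.4406]
tool_rot: [-180.0, 0.0, 111.6]
force: [-0.0, -0.3, -0.2]
grip_width: 0.0522
grasp_force: 0.0
```

Run:
```python
from geo import *
I,K,R,t=snap('top');cv2.imwrite('pics/t3.png',cv2.resize(I[90:330,160:420,::-1],(650,600)))
np.savez('top3.npz',I=I)
hsv=cv2.cvtColor(I,cv2.COLOR_RGB2HSV);H,S,V=[hsv[...,i].astype(int) for i in range(3)]
print(env.get_obs()['time_s'])
n,L,st,c=cv2.connectedComponentsWithStats(((S>120)&(H>10)&(H<26)&(V<190)).astype(np.uint8))
for i in range(1,n):
    if st[i,4]>150: print(c[i].round(),st[i,4],(loc(cast(K,R,t,c[i],.073)[0])*1e3).round())
m=cv2.morphologyEx(((S>60)&(H<26)&(V>95)).astype(np.uint8),cv2.MORPH_OPEN,np.ones((3,3)))
for q in cv2.findContours(m,0,2)[0]:
    if cv2.contourArea(q)>3000:
        b=cv2.boxPoints(cv2.minAreaRect(cv2.convexHull(q)));P=cast(K,R,t,b,.07)
        print((loc(P)*1e3).round(),np.linalg.norm(P-np.roll(P,1,0),axis=1).round(3))
```

```text
15.325
[381. 227.] 615 [ 185. -169.]
[320. 244.] 576 [  46. -157.]
[273. 284.] 584 [ -77. -204.]
[227. 308.] 611 [-189. -219.]
[[-94.  81.]
 [107.  89.]
 [109. -51.]
 [-89. -58.]] [0.139 0.202 0.14  0.199]
```

View pics/t3.png

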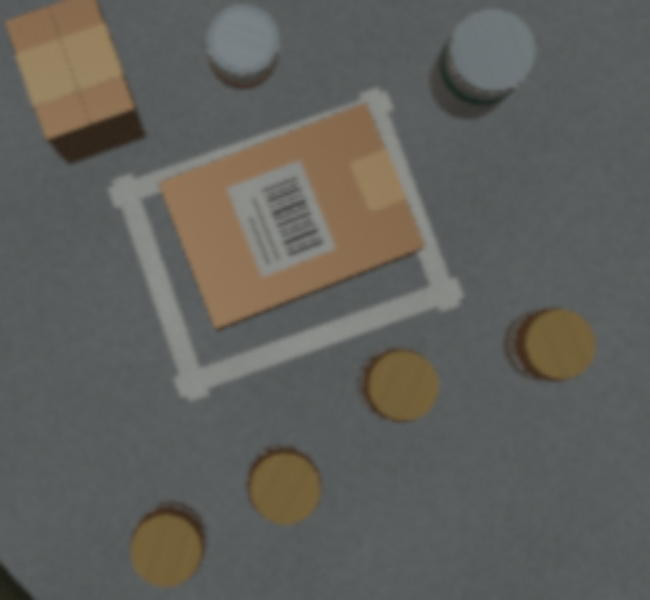

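The carton lies flat, label up, in the outline, with corners at (160,185), (370,103), (424,246) and (217,327). Its upper-right corner overlaps the +y tape by about 4 mm. The tin, jar and short carton are untouched and the jar is at y=-157 mm, so fully out. I will give the carton a light nudge in -y to square it inside the tape.

>>> {"api": "step_arm", "payload": {
  "steps": [1, 0, 0, 0, 10, 1, 0, 0, 0, 10, 1, 0, 0, 0, 10, 1, 0, 0, 0, 10, 1, 0, 0, 0, 10, 1, 0, 0, 0, 10, 1, 0, 0, 0, 10, 1, 0, 0, 0, 10, 1, 0, 0, 0, 10, 1, 0, 0, 0, 2.5, 1, 0, 0, 0, 0]
}}

```text
time_s: 16.7
tool_pos: [0.5067, 0.3161, 0.4406]
tool_rot: [180.0, 0.0, 18.9]
force: [0.0, -0.5, -0.4]
grip_width: 0.0866
grasp_force: 0.0
```

```bash
python3 go.py 25 118 200 19.1
```

```text
t 16.7 rot [1.7997e+02 1.0000e-02 1.8900e+01] loc now [-290.8    4.6] tip 258.6 q [  -1.   15.  -40.   87.   10.   82. -113.]
goal world [0.717 0.055] r 0.719 roll -0.2 dxyz [113.3 315.8  58.6]
```

>>> {"api": "step_arm", "payload": {
  "steps": [1, 8, 24, 0, 0, 1, 12, 32, 0, 0, 1, 12, 32, 0, 0, 1, 12, 32, 0, 0, 1, 12, 32, 0, 0, 1, 12, 32, 0, 0, 1, 12, 32, 0, 0, 1, 12, 32, 0, 0, 1, 12, 32, 10, 0, 1, 9, 24, 20, 0, 1, 0, 12, 28, 0, 1, 0, 0, 0, 0]
}}

```text
time_s: 18.2
tool_pos: [0.7154, 0.0531, 0.3784]
tool_rot: [-179.9, 0.4, 18.9]
force: [-1.2, -0.1, -0.1]
grip_width: 0.0873
grasp_force: 0.0
```

```bash
python3 go.py 25 118 57 19.1
```

```text
t 18.2 rot [-179.94    0.4    18.88] loc now [ 26.1 115.8] tip 196.4 q [ 14.  31. -31.  73.  15.  81. -87.]
goal world [0.717 0.055] r 0.719 roll -0.22 dxyz [  2.2  -1.1 139.4]
```

>>> {"api": "step_arm", "payload": {
  "steps": [1, 3, 0, 30, 0, 1, 0, 0, 35, 0, 1, 0, 0, 35, 0, 1, 0, 0, 35, 0, 1, 0, 0, 0, 0, 1, 0, 0, 0, 0]
}}

```text
time_s: 18.95
tool_pos: [0.7191, 0.057, 0.2499]
tool_rot: [180.0, -0.2, 19.0]
force: [1.0, 0.2, 0.1]
grip_width: 0.0872
grasp_force: 0.0
```

```bash
python3 go.py 25 84 57 19.1
```

```text
t 18.95 rot [ 1.7999e+02 -1.6000e-01  1.9040e+01] loc now [ 23.6 120.7] tip 67.9 q [ 13.  36. -29.  80.  18.  68. -89.]
goal world [0.685 0.044] r 0.686 roll -0.06 dxyz [-36.7   1.4  10.9]
```

>>> {"api": "step_arm", "payload": {
  "steps": [1, 0, 0, 10, 0, 1, -5, 0, 0, 0, 1, -5, 0, 0, 0, 1, -5, 0, 0, 0, 1, -4, 0, 0, 0, 1, -4, 0, 0, 0, 1, -4, 0, 0, 0, 1, -4, 0, 0, 0, 1, -4, 0, 0, 0, 1, -3, 0, 0, 0, 1, 0, 0, 0, 0, 1, 0, 0, 0, 0]
}}

```text
time_s: 20.45
tool_pos: [0.6824, 0.0439, 0.2377]
tool_rot: [-180.0, 0.0, 19.0]
force: [0.0, 1.0, 0.6]
grip_width: 0.0872
grasp_force: 0.3
```

```bash
python3 go.py 25 84 57 19.1;cat > chk.py <<'E'
from geo import *
I,K,R,t=snap('top');cv2.imwrite('pics/t4.png',cv2.resize(I[90:330,160:420,::-1],(650,600)))
hsv=cv2.cvtColor(I,cv2.COLOR_RGB2HSV);H,S,V=[hsv[...,i].astype(int) for i in range(3)]
m=cv2.morphologyEx(((S>60)&(H<26)&(V>95)).astype(np.uint8),cv2.MORPH_OPEN,np.ones((3,3)))
for q in cv2.findContours(m,0,2)[0]:
    if cv2.contourArea(q)>2000:
        b=cv2.boxPoints(cv2.minAreaRect(cv2.convexHull(q)));P=cast(K,R,t,b,.07)
        print((loc(P)*1e3).round().tolist(),np.linalg.norm(P-np.roll(P,1,0),axis=1).round(3))
E
python3 chk.py
```

```text
t 20.45 rot [-1.7999e+02  4.0000e-02  1.9000e+01] loc now [24.  81.7] tip 55.7 q [ 16.  32. -30.  87.  17.  65. -88.]
goal world [0.685 0.044] r 0.686 roll -0.1 dxyz [ 2.3  1.  -1.3]
```

>>> {"api": "step_arm", "payload": {
  "steps": [1, 8, 0, 0, 0, 1, 14, 0, 0, 0, 1, 14, 0, -20, 0, 1, 0, 0, -40, 0, 1, 0, 0, -45, 0, 1, 0, 0, -45, 0, 1, 0, 0, -45, 0, 1, -10, -35, -15, 0, 1, -10, -40, 0, 0, 1, -10, -40, 0, 0, 1, -10, -40, 0, 0, 1, -10, -40, 0, 0]
}}

```text
time_s: 22.0
tool_pos: [0.6053, 0.2249, 0.4476]
tool_rot: [180.0, 0.0, 19.0]
force: [-0.5, -0.1, -0.5]
grip_width: 0.087
grasp_force: 0.0
```

>>> {"api": "step_arm", "payload": {
  "steps": [1, -10, -40, 0, 0, 1, -10, -40, 0, 0, 1, -10, -40, 0, 0, 1, 0, 0, 0, 0, 1, 0, 0, 0, 0]
}}

```text
time_s: 22.62
tool_pos: [0.539, 0.327, 0.4475]
tool_rot: [179.9, 0.0, 19.0]
force: [0.1, -0.1, -0.2]
grip_width: 0.0869
grasp_force: 0.0
```

```bash
python3 chk.py
```

```text
[[-95.0, 71.0], [107.0, 71.0], [104.0, -69.0], [-95.0, -68.0]] [0.139 0.201 0.14  0.199]
```

View pics/t4.png

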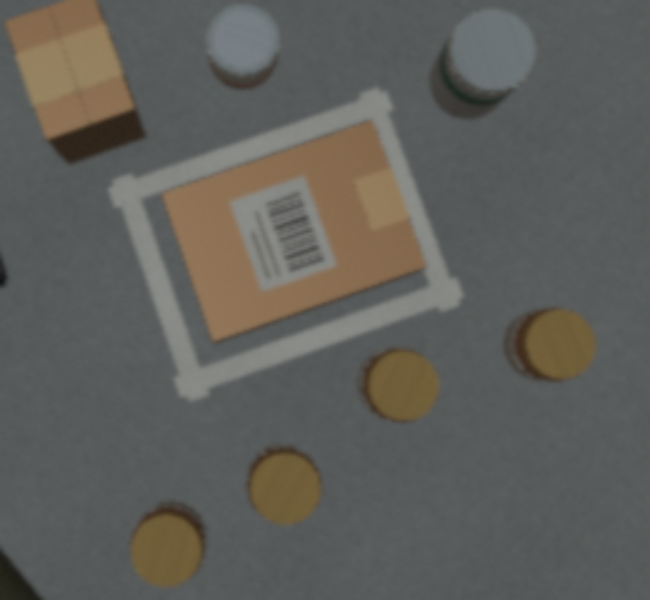

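The carton lies flat, label up and squarely inside the inner edge of the tape (local x -95..107, y -69..71 mm). The jar at (400,385) is out and the tin and short carton have not moved, so I hand in.

```bash
python3 -c "
from cell import env
print(env.sign_off())"
```

```text
the job is handed in; nothing more can be done
None
```

The jar is fully out of the outline and upright. The labelled carton lies flat, label up, inside the tape after a light sideways nudge to square it. The tin and the short carton have not moved, and the job was handed in at about 23 s of the 51 s allowed.

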